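# Dock the battery box and start its charge

### The arm

A 6-joint arm with a two-finger parallel gripper is mounted at the origin on the work surface; the furniture and walls round the work are solid. World frame = base frame: x ahead of the robot, y to its left, z up, the work surface at z = 0. Lengths are in mm, angles in rad, forces in N, time in s.
With the tool pointing down it reaches from about 275 to 1000 mm from the base axis. Payload 8.4 kg.
Tool frame: the origin (TCP) lies at the very end of the fingers, on their centre line; the grasp point (between the pads) lies 19 mm behind it; z points along the fingers, y is the direction in which the jaws open and shut (so a half turn about z gives the same grasp; the last joint's range is limited). The gripper opens to 85 mm and grips with 20 to 120 N. Pads are 22 mm wide; open, the fingers measure 114 mm over their backs; the gripper's body (76 mm by 85 mm) begins 54 mm behind the grasp point. The pads swing forward as they close: fully open they stand 13 mm farther back than shut.
Start: joints at [1.099, 0.353, 1.633, -0, 1.155, -0.002], TCP at [282.941, 557.29, 231.281] pointing down, gripper open.
Joint ranges: [-2.63, 2.63], [-0.92, 2.1], [0.06, 2.66], [-1.3, 4.44], [0, 2.69], [-3.02, 3.02]. Speed limits (rad/s): [2.22, 2.22, 2.79, 3.14, 3.14, 3.14].

### API

Orientations are given as [roll, pitch, yaw] about the fixed x, y, z axes, in that order (R = Rz(yaw) Ry(pitch) Rx(roll)).
In Python, from rig import sense, grab_frame, get_calibration, sign_off, boxes_of, trace gives the robot as it stands.
- The arm moves only by the tool servo_tool, never from a script. Its argument "rows" is a list of rows, each a list of 3 entries, a list of its own where there are three numbers: the finger opening in mm, from 0 to 85.4, then the shift along the tool's x, y, z in mm, then the turn, a rotation vector about the tool's x, y, z in degrees. A call has 1 to 8 rows; each row shifts and turns the commanded pose from where the row before left it, along the tool's axes as they then stand; what a row does not reach is not made up. A row lasts 1/8 s, in which the tool goes at most 62.5 mm and 10.7 degrees, less where a joint would pass 70% of its speed; a pose out of reach is approached as far as the arm can. A call is refused whole if a number of a shift passes 62.5 or a number of a turn 10.7, either way. A call with a gripper value outside its range is refused whole. The fingers move at their own pace and stop on an object; "force" is the grip in N (left out, the last holds). Time passes only in rows, so rows that do not move let the fingers close. It gives the time, the measured TCP pose, the force and the opening at its end, in the units of the state.
- sense(): the state, without advancing time (a new reading comes with each control period).
- grab_frame(name): name is "scene" or "top"; returns the picture (384x512x3 uint8, blue, green, red); there is no depth.
- get_calibration(name): a dict with "intrinsics" (3x3 intrinsics, pixels), "world_to_cam" (4x4, takes a point from world to camera coordinates). Camera axes: x right, y down, z forward; pixel columns grow to the right and rows downward; lengths in mm; the calibration is good to about 2 mm. A picture is of the moment at which its call begins. get_calibration takes no time and is no camera call.
- sign_off(): hands the job in, once; it reports no verdict.
Trained networks look in the newest picture that a camera, given by its name, has taken for a name from the list of things; names that differ only in an ending like _2 or _b are one class to them, and where a whole thing is asked for, a point or a joint stands for the part that bears it (a point fixed in the world has none). Each returns a list of dicts, best first, with "conf" (0 to 1); they miss things now and then, are a little off and sometimes report something else, mostly with a low value. They report only what shows in the picture. A call takes as long as a camera call.
- boxes_of(camera, thing): "centre" ([x, y, z] in mm, in the coordinates of the camera as it stood for that picture, good to about 4 mm: the middle of the surface that is visible of it).
- trace(camera, thing): "mask" (384x512 bool, what is visible of it).
The state is a dict: "clock": time; "qpos": joint angles; "qvel": joint speeds; "joint_efforts": joint torques, N m; "eef_pos": TCP position; "tcp_rot": TCP orientation; "contact_force": force on the tool from outside, world axes, zero at the start; "wrist_torque": the same for the moment, N m; "opening": opening from 0.0 (shut) to 1.0 (fully open).
Only numpy, scipy, OpenCV 4.12 (cv2) and the standard library are available. Lean on these libraries where they do the work, as an engineer would, in place of code of your own. Each camera call takes 0.05 s, during which the arm holds its last target. There are 200 camera calls.

### The job

Put the tall battery box on charge: with the fingertips push it into the bay of its charging cradle, low down near its base so that it slides upright instead of tipping, until the cradle's steel spring catch has snapped into the pocket in its side. Then press the round key on top of the cradle's side housing fully down and let it come up again. Nothing is grasped: do not lift the battery or touch its carrying handle, and leave the other things on the bench where they are.

Things in the scene. Friction and masses are not known exactly. Their poses are not given: they have to be found in the camera images.
- battery: Battery box to be docked: loose upright grey block with black lid and strap handle, 70 deep (x) x 100 wide (y) x 132 mm high, 0.6 to 0.95 kg. Origin: centre of its underside, z up; +x points to the copper-pad face that enters the bay first. Low in its right side is the catch pocket, x = -22 to 0 mm. It starts 130 to 155 mm short of its seat, up to 12 mm off the bay's centre line, 0.1 rad askew.
- push_point (a point): Point on the middle of the battery's near face (battery x = -35 mm), 25 mm above the bench: a good height to push. Pushed higher than about 50 mm above the bench the battery may tip over its far edge.
- handle: Black strap handle on the battery's lid, 80 mm long across (along the battery's y), 8 mm thick, its top 155 mm above the bench. Origin: centre of the lid's top, 132 mm above the battery's underside. Not to be touched.
- cradle: Charging cradle fixed to the bench, smooth and slippery. Origin: on the bench under the middle of the bay, where the seated battery's origin comes to lie; +x runs into the bay, +y left, z up. On the left stands its grey electronics housing, x = -35 to +55 mm, y = 74 to 130 mm, 135 mm high; at the back a black wall 62 mm high. The window sill behind the cradle is 200 mm high.
- bay_mouth (a point): Middle of the bay's mouth on the bench, at cradle x = -59 mm. Two aluminium guides 16 mm high flare in from 135 mm apart here to 105 mm at x = -27 mm; from there straight rails 105 mm apart run to the back wall. Bring the battery square and near the centre line before it meets the flare: hard off-centre pushing can wedge it.
- bay_back (a point): Middle of the back wall's face, cradle x = 38.5 mm, 30 mm above the bench; it stops the battery with its origin at x = +3.5 mm. Two sprung brass contacts in it touch the battery about 3.5 mm before its seat and push back with about 0.5 N each at first, 1 N each at the seat, 1.5 N each at the wall.
- catch (a joint): Steel leaf catch on the right rail, 19 to 31 mm above the bench, turning about an upright pin at cradle x = 44, y = -66 mm. Value in rad: 0 = closed (also when the bay is empty), grows as it swings out, stop 0.4. A spring (1 to 3 N) closes it. The entering battery presses its sloped nose out to 0.1 to 0.25; it snaps back to 0, into the pocket, when the battery's origin has passed x = -1.5 mm.
- catch_lip (a point): Middle of the tip of the catch's lip, 25 mm above the bench; closed it is at cradle x = -3.5, y = -45 mm. The nose reaches forward to cradle x = -25, y = -56 mm.
- key (a joint): Round push key, 26 mm across, on top of the cradle's side housing. Value in m: 0 = up, 0.006 = fully down; its spring takes about 4 N to reach the bottom.
- key_top (a point): Centre of the key's top face, where to press straight down; about 157 mm above the bench. The drawer cabinet to the right of the cradle is 210 mm high; its open top drawer stands out towards the robot.
- timer: White square timer, 66 x 66 x 18 mm, flat on the bench to the left of the battery's path. Bystander. Origin: centre of its underside.
- tape_roll: Roll of label tape, 73 mm across, 19 mm high, flat on the bench to the right of the battery's path. Bystander. Origin: centre of its underside.
- bottle_small: Small brown bottle with a white cap, 40 mm across, 75 mm high, standing at the back, left of the cradle. Bystander. Origin: centre of its underside.
- cryo_box: White card freezer box with lid, 70 x 70 x 52 mm, at the left of the bench. Bystander. Origin: centre of its underside.

How it is judged (in metres and radians):
On the way, in this order (a step that is already met when the one before it is completed fails the run):
1. the battery is in its bay and the catch has snapped into its side (x of battery in the frame of cradle between -0.004 and 0.007 m and y of battery in the frame of cradle between -0.005 and 0.005 m and value of joint catch below 0.04 rad), for 0.2 s.
2. the key is pressed fully down with the battery held in its bay (value of joint key above 0.0045 m and value of joint catch below 0.04 rad and x of battery in the frame of cradle above -0.004 m), for 0.05 s.
At the end, for the whole second after the job is handed in: The battery stands upright (within 0.04 rad) and at rest on the bench in the bay, its origin 4 mm before to 7 mm beyond the cradle's origin and within 5 mm of the bay's centre line, square within 0.07 rad; the catch is closed (below 0.04 rad) in its side pocket and the key is up again (below 2 mm) (all of step 1 and angle between the x axis of battery and the x axis of cradle, either way round below 0.07 rad and value of joint key below 0.002 m and angle between battery's own z axis and vertical below 0.04 rad and height (world z) of battery below 0.004 m and linear speed of battery below 0.01 m/s); the robot touches nothing.
It fails at once if the battery tips by more than 0.12 rad (angle between battery's own z axis and vertical above 0.12 rad).
It fails at once if the battery is lifted more than 12 mm (height (world z) of battery above 0.012 m).
It fails at once if the robot touches the carrying handle (contact force between any of the fingers, the arm and handle above 0.5 N).
It fails at once if a bystander is moved by more than 20 mm (distance of any of timer, tape_roll, bottle_small, cryo_box from where it was at the start of the episode above 0.02 m).
It also fails if it takes over 69 s, if anything falls off the work surface, if the arm or the gripper's body presses on something with over 40 N, if the wrist force passes 120 N, or if a joint passes its speed limit or range.

## Working session

There is one attempt and no reset: what is moved stays moved. The work goes in short steps, Python scripts to look and compute and a tool call to move; the robot and the scene stay as the last step left them, time stands still between calls to the robot, and variables do not carry over. Pictures are saved under pics/ and viewed, about 8 in all and at most 12, crops included, and the job is handed in when it is done.

Besides the shell and the picture viewer there is one more tool, called after "Call:" in YAML: its name, and indented under it one key for each argument. servo_tool: Moves the arm, as the interface text tells. Its arguments: {"type":"object","properties":{"rows":{"type":"array","items":{"type":"array"}},"force":{"type":"number"}},"required":["rows"]}

```bash
mkdir -p pics; ls; cat > h.py <<'E'
import numpy as np, cv2
from rig import *
def w(cam,p):
    T=np.array(get_calibration(cam)["world_to_cam"]);return (np.linalg.inv(T)@np.r_[p,1])[:3]
def px(cam,P):
    c=get_calibration(cam);q=np.array(c["world_to_cam"])@np.r_[P,1];u=np.array(c["intrinsics"])@q[:3];return u[:2]/u[2]
def onplane(cam,uv,z):
    c=get_calibration(cam);T=np.linalg.inv(np.array(c["world_to_cam"]));d=T[:3,:3]@np.linalg.inv(np.array(c["intrinsics"]))@np.r_[uv,1];o=T[:3,3]
    return o+d*(z-o[2])/d[2]
E
python3 - <<'E'
from h import *
a=grab_frame("scene");b=grab_frame("top")
cv2.imwrite("pics/scene.png",cv2.resize(a,(768,576)));cv2.imwrite("pics/top.png",cv2.resize(b,(768,576)))
for cam in("scene","top"):
  print(cam,np.linalg.inv(np.array(get_calibration(cam)["world_to_cam"])).round(2)[:3].tolist())
  for t in("battery","handle","cradle","key","catch","timer","tape_roll","bottle_small","cryo_box"):
    r=boxes_of(cam,t); print(t,[(round(d["conf"],2),w(cam,d["centre"]).round().tolist()) for d in r[:2]])
print(sense())
E
```

```text
pics
scene [[-0.64, -0.4, 0.66, -145.68], [-0.77, 0.36, -0.53, 801.81], [-0.02, -0.84, -0.54, 580.0]]
battery [(0.96, [379.0, 360.0, 85.0])]
handle [(0.64, [395.0, 344.0, 153.0])]
cradle [(0.82, [503.0, 192.0, 57.0])]
key []
catch [(0.62, [378.0, 361.0, 88.0])]
timer [(0.58, [478.0, 443.0, 16.0])]
tape_roll [(0.92, [318.0, 209.0, 18.0])]
bottle_small [(0.8, [532.0, 489.0, 39.0])]
cryo_box [(0.65, [388.0, 561.0, 47.0])]
top [[-0.02, -0.99, 0.14, 304.22], [-1.0, 0.02, -0.02, 359.88], [0.02, -0.14, -0.99, 1045.1]]
battery [(0.75, [398.0, 349.0, 132.0]), (0.36, [535.0, 231.0, 61.0])]
handle [(0.6, [401.0, 343.0, 153.0])]
cradle [(0.28, [535.0, 487.0, 59.0])]
key [(0.62, [555.0, 260.0, 161.0])]
catch [(0.64, [424.0, 182.0, 32.0])]
timer [(0.58, [490.0, 436.0, 14.0])]
tape_roll [(0.59, [323.0, 207.0, 17.0])]
bottle_small [(0.8, [537.0, 487.0, 55.0])]
cryo_box [(0.83, [402.0, 547.0, 48.0])]
{'clock': 1.0, 'qpos': array([ 1.09859534e+00,  3.52985843e-01,  1.63335417e+00,  7.37439288e-06,
        1.15521951e+00, -2.39622076e-03]), 'qvel': array([ 0.00148162, -0.00067692,  0.00026303,  0.00010426,  0.00193949,
       -0.00081107]), 'joint_efforts': array([ 1.31979548e-03, -6.05182958e+01, -3.42459655e+01,  4.30585433e-04,
        1.03353592e-03, -2.50598185e-05]), 'eef_pos': array([282.9517938 , 557.30875648, 231.30945897]), 'tcp_rot': array([ 3.14155951e+00, -6.66739976e-06,  2.67178491e+00]), 'contact_force': array([-0.3350624 , -0.07306882,  0.17079349]), 'wrist_torque': array([-0.00849868,  0.0223396 ,  0.01938509]), 'opening': 1.0016198234956863}
```

View pics/scene.png

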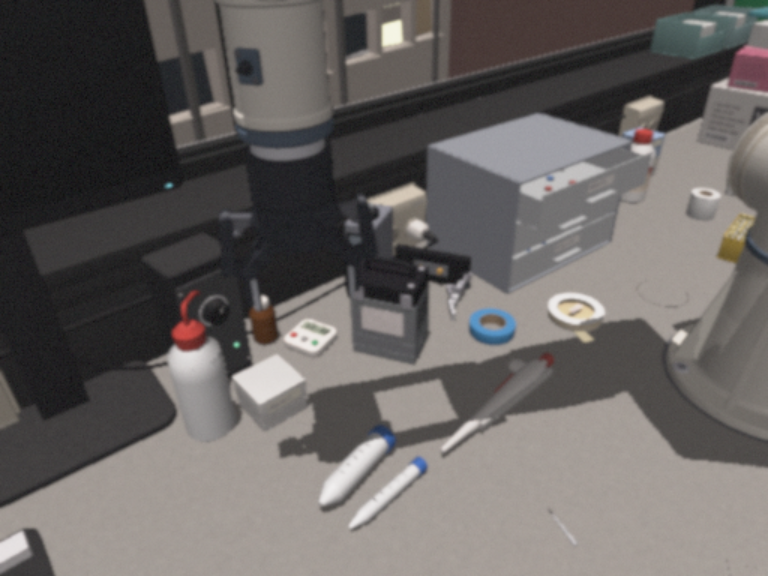

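View pics/top.png

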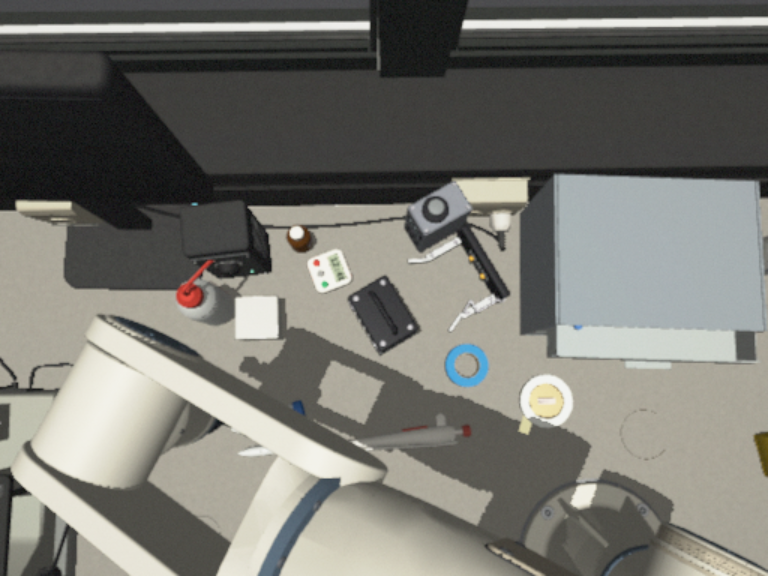

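The scene and top views show the battery at top (383,315). The cradle is to its upper right, with the housing at (437,215), back wall from (462,228) to (505,297), and flares near (435,252) and (475,310). The timer is at (330,270) and the tape roll at (467,365). I'll zoom in for exact corners.

```bash
python3 - <<'E'
from h import *
b=cv2.imread("pics/top.png")
b=grab_frame("top")
c=b[115:245,225:350]; c=cv2.resize(c,None,fx=4.6,fy=4.6,interpolation=cv2.INTER_CUBIC)
for i in range(0,125,10):
  cv2.line(c,(int(i*4.6),0),(int(i*4.6),6 if i%50 else 14),(0,0,255),1); cv2.putText(c,str(225+i),(int(i*4.6),24),0,.35,(0,0,255),1)
for i in range(0,130,10):
  cv2.line(c,(0,int(i*4.6)),(6,int(i*4.6)),(0,0,255),1); cv2.putText(c,str(115+i),(8,int(i*4.6)+4),0,.35,(0,0,255),1)
cv2.imwrite("pics/crop.png",c); print(c.shape)
for t in("battery","handle"):
  m=trace("top",t)[0]["mask"].astype(np.uint8); print(t,m.sum(),cv2.minAreaRect(cv2.findNonZero(m)))
E
```

```text
(598, 575, 3)
battery 1431 ((254.4019317626953, 209.83111572265625), (46.14067459106445, 32.16456985473633), 59.85861587524414)
handle 118 ((289.5, 138.5), (11.0, 11.0), 90.0)
```

View pics/crop.png

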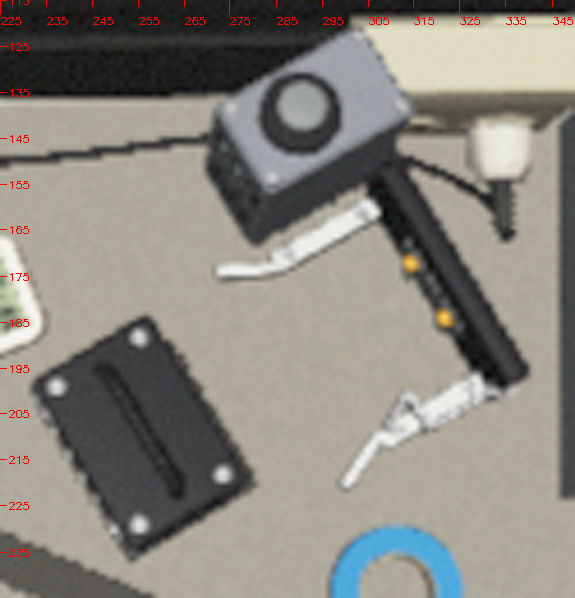

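```bash
cat > fit.py <<'E'
from h import *
from scipy.optimize import least_squares
def pose(p,L): 
    c,s=np.cos(p[2]),np.sin(p[2]); L=np.array(L,float); return np.c_[p[0]+c*L[:,0]-s*L[:,1],p[1]+s*L[:,0]+c*L[:,1],L[:,2]]
def fit(L,uv,p0,cam="top"):
    f=lambda p:(np.array([px(cam,P) for P in pose(p,L)])-uv).ravel()
    r=least_squares(f,p0,loss="soft_l1"); return r.x,r.fun.reshape(-1,2)
E
python3 - <<'E'
from fit import *
C=lambda l:np.array(l)/4.6+np.array([225,115])-0.4
L=[(-35,130,135),(55,130,135),(55,74,135),(-35,74,135),(-59,67.5,16),(-59,-67.5,16)]
p,r=fit(L,C([(218,118),(357,30),(410,105),(265,190),(218,270),(345,487)]),[500,200,-1.0]);print(p.round(3),r.round(1).tolist())
Lb=[(35,50,132),(-35,50,132),(-35,-50,132),(35,-50,132)]
q,r=fit(Lb,C([(148,317),(32,385),(130,560),(255,483)]),[400,350,-1.0]);print(q.round(3),r.round(1).tolist())
d=q[:2]-p[:2];c,s=np.cos(p[2]),np.sin(p[2]);print("bat in cradle",c*d[0]+s*d[1],-s*d[0]+c*d[1],q[2]-p[2])
for uv in [(410,263),(445,318)]:
  P=onplane("top",C(uv),30);d=P[:2]-p[:2];print("contact",c*d[0]+s*d[1],-s*d[0]+c*d[1])
P=onplane("top",C((302,103)),157);print("key",P);d=P[:2]-p[:2];print(c*d[0]+s*d[1],-s*d[0]+c*d[1])
print("handle", [onplane("top",C(u),155).round(1).tolist() for u in [(103,370),(178,492)]])
print(w("top",boxes_of("top","key")[0]["centre"]))
E
```

```text
[471.285 212.477  -1.049] [[-2.2, -2.3], [0.0, -2.2], [1.2, 1.2], [0.1, 2.0], [0.1, 1.9], [-0.1, -1.1]]
[399.579 345.059  -1.051] [[0.3, -0.5], [-0.6, 0.2], [0.5, -0.3], [-0.3, 0.6]]
bat in cradle -150.67846986887167 3.975686508777599 -0.0020872559080020725
contact 35.841653968240706 17.833422943470335
contact 35.90149370928651 -18.750044718805515
key [561.52639255 261.92297469 157.        ]
2.1509635967777214 102.87792443717106
handle [[429.6, 363.3, 155.0], [369.5, 328.2, 155.0]]
[552.88001619 260.5812007  157.10319351]
```

```bash
python3 - <<'E'
from fit import *
C=lambda l:np.array(l)/4.6+np.array([225,115])-0.4
uv=C([(218,118),(357,30),(410,105),(265,190),(218,270),(345,487),(410,263),(445,318)])
def f(p):
  i=p[3];L=[(-35+i,130-i,135),(55-i,130-i,135),(55-i,74+i,135),(-35+i,74+i,135),(-59,67.5,16),(-59,-67.5,16),(38,p[4],30),(38,-p[4],30)]
  return (np.array([px("top",P) for P in pose(p,L)])-uv).ravel()
r=least_squares(f,[471,212,-1.05,5,18],loss="soft_l1");p=r.x;print(p.round(3),r.fun.reshape(-1,2).round(1).tolist())
q=np.array([399.58,345.06,-1.051])
d=q[:2]-p[:2];c,s=np.cos(p[2]),np.sin(p[2]);print("bat in cradle",c*d[0]+s*d[1],-s*d[0]+c*d[1],q[2]-p[2])
P=onplane("top",C((302,103)),157);d=P[:2]-p[:2];print("key",c*d[0]+s*d[1],-s*d[0]+c*d[1])
m=boxes_of("top","timer")[0];print(w("top",m["centre"]))
# overlay of model onto scene
a=grab_frame("scene");a=cv2.resize(a[120:250,215:345],None,fx=4.6,fy=4.6,interpolation=cv2.INTER_CUBIC)
def dr(pp,L,col,cl=True):
  z=[((px("scene",P)-[215,120]+.5)*4.6) for P in pose(pp,L)];cv2.polylines(a,[np.int32(z)],cl,col,1)
for z in(0,132): dr(q,[(35,50,z),(-35,50,z),(-35,-50,z),(35,-50,z)],(0,255,0))
dr(p,[(-35,130,135),(55,130,135),(55,74,135),(-35,74,135)],(0,0,255))
dr(p,[(-59,-67.5,16),(-27,-52.5,16),(38.5,-52.5,16),(38.5,52.5,16),(-27,52.5,16),(-59,67.5,16)],(0,0,255),False)
cv2.imwrite("pics/ov.png",a)
E
```

```text
[470.463 212.978  -1.057   3.417  18.274] [[-0.1, -1.8], [-0.2, -0.0], [-0.7, 1.1], [0.5, 0.2], [0.0, 1.9], [-0.6, -0.8], [0.5, -0.2], [0.4, -0.1]]
bat in cradle -149.86501146189846 3.2199422214346427 0.005771216555925385
key 2.155224313184412 103.3610773806915
[488.96778774 436.77010661  12.6362198 ]
```

View pics/ov.png

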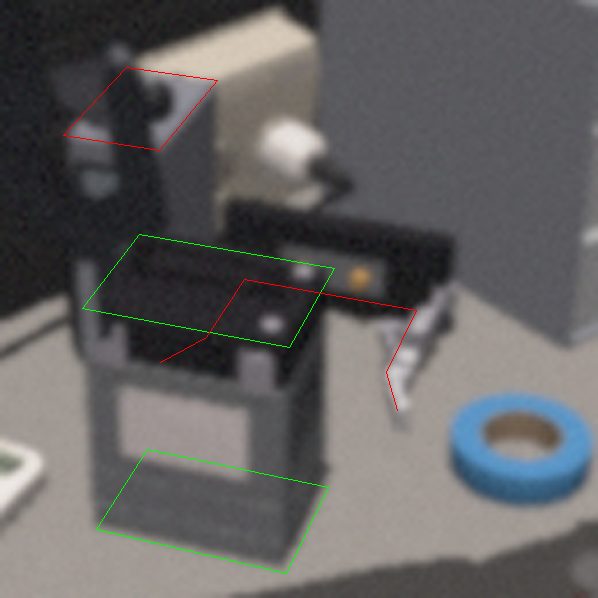

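Both fits agree with the picture. The battery sits about 150 mm short, 3 mm left, and nearly square. I'll turn the tool to the bay heading and tilt it 45° so its body clears the lid.

Call:
servo_tool:
  rows:
    - [50, [0, 0, 0], [0, 0, 8.4]]
    - [50, [0, 0, 0], [0, 0, 8.4]]
    - [50, [0, 0, 0], [0, 0, 8.4]]
    - [50, [0, 0, 0], [0, 0, 8.4]]
    - [50, [0, 0, 0], [0, -9, 0]]
    - [50, [0, 0, 0], [0, -9, 0]]
    - [50, [0, 0, 0], [0, -9, 0]]
    - [50, [0, 0, 0], [0, -9, 0]]

```text
clock: 2.3
eef_pos: [282.9, 557.9, 232.0]
tcp_rot: [3.14, 0.632, 2.084]
contact_force: [0.4, 0.7, -1.6]
opening: 0.584
```

Call:
servo_tool:
  rows:
    - [50, [0, 0, 0], [0, -9, 0]]
    - [50, [0, 0, 0], [0, 0, 0]]
    - [50, [0, 0, 0], [0, 0, 0]]

```text
clock: 2.68
eef_pos: [283.1, 557.4, 231.3]
tcp_rot: [3.142, 0.783, 2.085]
contact_force: [0.9, 1.4, 0.3]
opening: 0.584
```

```bash
cat > st.py <<'E'
from h import *
from scipy.spatial.transform import Rotation as Ro
CR=np.array([470.46,212.98,-1.057])
def c2w(x,y,z):
  c,s=np.cos(CR[2]),np.sin(CR[2]);return np.array([CR[0]+c*x-s*y,CR[1]+s*x+c*y,z])
def st():
  s=sense();R=Ro.from_euler("xyz",s["tcp_rot"]).as_matrix();return s,R
def want():
  x=np.array([np.cos(CR[2]),np.sin(CR[2]),0]);y=np.array([-x[1],x[0],0]);k=.5**.5
  zt=k*x+[0,0,-k];return np.c_[np.cross(y,zt),y,zt]
def rep(*tg):
  s,R=st();c,sn=np.cos(CR[2]),np.sin(CR[2]);d=s["eef_pos"][:2]-CR[:2]
  print("t",s["clock"],"tcp cradle",round(c*d[0]+sn*d[1],1),round(-sn*d[0]+c*d[1],1),round(s["eef_pos"][2],1),"F",s["contact_force"].round(1),"open",round(s["opening"]*85.4,1),"q",s["qpos"].round(2))
  print("rot err deg (tool)",np.degrees(Ro.from_matrix(R.T@want()).as_rotvec()).round(2))
  p=s["eef_pos"]
  for t in tg:
    P=c2w(*t);print(t,(want().T@(P-p)).round(1));p=P
E
python3 - <<'E'
from st import *
rep((-240,3,60),(-240,3,17),(-200,3,17))
E
```

```text
t 2.675 tcp cradle -392.0 6.1 231.3 F [0.9 1.4 0.3] open 49.9 q [ 1.36  0.69  1.31 -0.5   1.76  0.91]
rot err deg (tool) [ 0.03 -0.16  0.03]
(-240, 3, 60) [ 13.7  -3.1 228.6]
(-240, 3, 17) [30.4  0.  30.4]
(-200, 3, 17) [-28.3  -0.   28.3]
```

Call:
servo_tool:
  rows:
    - [50, [-1, -0.5, 36], [0, 0, 0]]
    - [50, [-1, -0.5, 36], [0, 0, 0]]
    - [50, [-1, -0.5, 36], [0, 0, 0]]
    - [50, [-1, -0.5, 36], [0, 0, 0]]
    - [50, [-1, -0.5, 36], [0, 0, 0]]
    - [50, [-1, -0.5, 36], [0, 0, 0]]
    - [50, [-1, 0, 34], [0, 0, 0]]
    - [50, [0, 0, 0], [0, 0, 0]]

```text
clock: 3.68
eef_pos: [370.4, 395.3, 59.8]
tcp_rot: [-3.141, 0.784, 2.083]
contact_force: [-0.0, 0.3, 0.3]
opening: 0.583
```

```bash
python3 - <<'E'
from st import *
rep((-210,3,17),(-195,3,17))
cv2.imwrite("pics/s2.png",cv2.resize(grab_frame("scene")[80:300,160:400],(720,660))[:600])
E
```

```text
t 3.675 tcp cradle -207.9 2.5 59.8 F [-0.   0.3  0.3] open 49.8 q [ 1.17  0.73  1.7  -0.61  1.31  1.01]
rot err deg (tool) [-0.14 -0.07 -0.08]
(-210, 3, 17) [31.7  0.5 28.8]
(-195, 3, 17) [-10.6   0.   10.6]
```

View pics/s2.png

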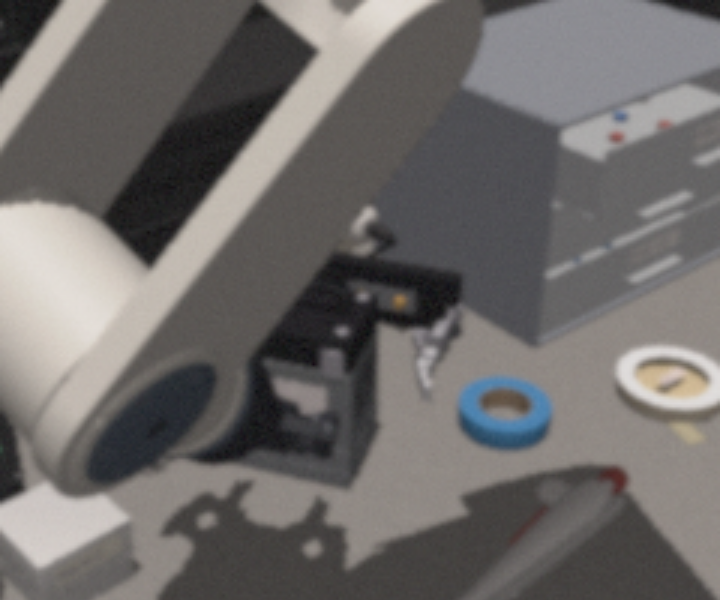

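The view shows the fingers behind the near face and the wrist well above the cryo box. The joint angles imply the wrist centre is about 335 mm back along the tool, so it clears. Next I descend and start pushing.

Call:
servo_tool:
  rows:
    - [50, [10, 0, 10], [0, 0, 0]]
    - [50, [10, 0, 10], [0, 0, 0]]
    - [50, [10, 0.5, 10], [0, 0, 0]]
    - [50, [-3, 0, 3], [0, 0, 0]]
    - [50, [-4, 0, 4], [0, 0, 0]]
    - [50, [0, 0, 0], [0, 0, 0]]

```text
clock: 4.47
eef_pos: [375.3, 388.8, 17.4]
tcp_rot: [3.141, 0.786, 2.085]
contact_force: [-0.2, -1.4, -0.8]
opening: 0.586
```

```bash
python3 - <<'E'
from st import *
rep((-180,1,17),(-105,0,17))
b=grab_frame("top");cv2.imwrite("pics/t2.png",cv2.resize(b[115:245,225:350],None,fx=4.6,fy=4.6,interpolation=cv2.INTER_CUBIC))
E
```

```text
t 4.475 tcp cradle -199.9 3.6 17.4 F [-0.2 -1.4 -0.8] open 50.0 q [ 1.16  0.79  1.71 -0.63  1.25  1.05]
rot err deg (tool) [0.02 0.01 0.01]
(-180, 1, 17) [-13.8  -2.6  14.3]
(-105, 0, 17) [-53.  -1.  53.]
```

View pics/t2.png

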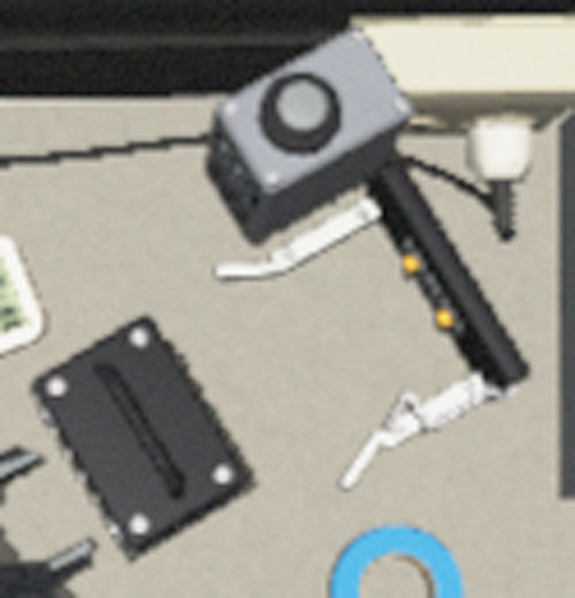

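The top view is clear: both fingertips are behind the near face, at crop (40,460) and (93,545), with no contact yet. I'll push the first 75 mm while steering towards the centre line.

Call:
servo_tool:
  rows:
    - [50, [-7, 0, 7], [0, 0, 0]]
    - [50, [-7, -0.4, 7], [0, 0, 0]]
    - [50, [-7, -0.5, 7], [0, 0, 0]]
    - [50, [-7, -0.5, 7], [0, 0, 0]]
    - [50, [-7, -0.5, 7], [0, 0, 0]]
    - [50, [-7, -0.5, 7], [0, 0, 0]]
    - [50, [-7, -0.5, 7], [0, 0, 0]]
    - [50, [0, 0, 0], [0, 0, 0]]

```text
clock: 5.52
eef_pos: [406.9, 326.7, 17.3]
tcp_rot: [-3.142, 0.785, 2.085]
contact_force: [-0.8, 0.3, -0.1]
opening: 0.584
```

```bash
python3 - <<'E'
from st import *
rep((-105,0,17))
b=grab_frame("top");cv2.imwrite("pics/t3.png",cv2.resize(b[115:245,225:350],None,fx=4.6,fy=4.6,interpolation=cv2.INTER_CUBIC))
E
```

```text
t 5.525 tcp cradle -130.3 0.6 17.3 F [-0.8  0.3 -0.1] open 49.9 q [ 1.08  0.76  1.81 -0.71  1.17  1.05]
rot err deg (tool) [0.   0.01 0.  ]
(-105, 0, 17) [-17.7  -0.6  18.1]
```

View pics/t3.png

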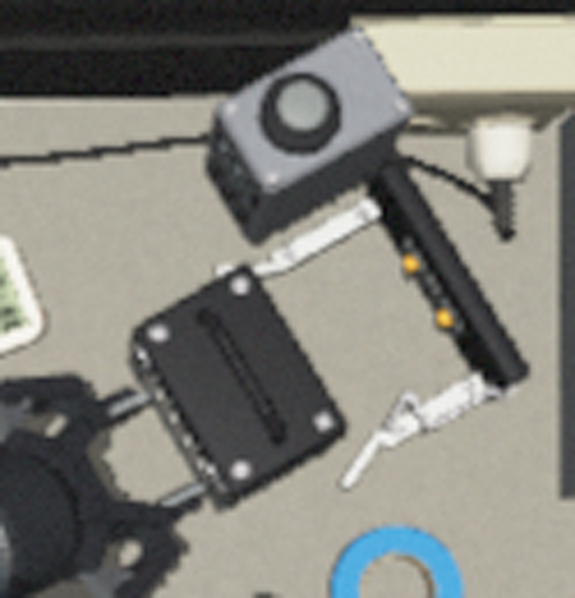

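```bash
cat > bat.py <<'E'
from fit import *
from st import CR
C=lambda l:np.array(l)/4.6+np.array([225,115])-0.4
def bat(uv):
  def f(p): return (np.array([px("top",P) for P in pose(p,[(p[3],p[4],133),(-p[3],p[4],133),(-p[3],-p[4],133),(p[3],-p[4],133)])])-C(uv)).ravel()
  r=least_squares(f,[430,290,-1.05,25,40]);q=r.x;d=q[:2]-CR[:2];c,s=np.cos(CR[2]),np.sin(CR[2])
  print("bat in cradle",(c*d[0]+s*d[1]).round(1),(-s*d[0]+c*d[1]).round(1),(q[2]-CR[2]).round(3),q[3:].round(1),abs(r.fun).max().round(2))
E
python3 - <<'E'
from bat import *
bat([(139,338),(57,387),(139,525),(223,474)]);bat([(240,286),(158,333),(240,470),(323,421)])
E
```

```text
bat in cradle -149.4 5.7 0.009 [24.1 39.9] 0.1
bat in cradle -92.4 3.2 -0.0 [24.  39.8] 0.11
```

Call:
servo_tool:
  rows:
    - [50, [-4.8, -0.8, 4.8], [0, 0, 0]]
    - [50, [-4.8, -0.8, 4.8], [0, 0, 0]]
    - [50, [-4.8, -0.8, 4.8], [0, 0, 0]]
    - [50, [-4.8, -0.8, 4.8], [0, 0, 0]]
    - [50, [0, 0, 0], [0, 0, 0]]

```text
clock: 6.2
eef_pos: [417.4, 302.2, 17.1]
tcp_rot: [3.141, 0.785, 2.085]
contact_force: [-0.0, 0.3, 0.7]
opening: 0.586
```

```bash
cat > auto.py <<'E'
from bat import *
from st import rep,c2w
def auto(xb,yb=1):
  g=cv2.cvtColor(grab_frame("top"),cv2.COLOR_BGR2GRAY).astype(float);uv=[]
  for a,b in((24,40),(-24,40),(-24,-40),(24,-40)):
    u=px("top",c2w(xb+a,yb+b,133)).round().astype(int)
    for _ in range(4):
      h=4;W=g[u[1]-h:u[1]+h+1,u[0]-h:u[0]+h+1];k=np.clip(W-110,0,None);Y,X=np.mgrid[-h:h+1,-h:h+1]
      if k.sum()==0: print("none",a,b);break
      e=np.array([(k*X).sum(),(k*Y).sum()])/k.sum();v=u+e;u=v.round().astype(int)
    uv.append((v-[225,115]+.4)*4.6)
  bat(uv)
E
python3 - <<'E'
from auto import *
rep(); auto(-65)
E
```

```text
t 6.2 tcp cradle -103.8 -2.4 17.1 F [-0.   0.3  0.7] open 50.0 q [ 1.04  0.75  1.85 -0.74  1.14  1.05]
rot err deg (tool) [ 0.04 -0.    0.03]
bat in cradle -60.8 3.4 -0.041 [30.4 44.7] 0.96
```

```bash
cat > auto.py <<'E'
from bat import *
from st import rep,c2w
from scipy.optimize import minimize
from scipy.ndimage import map_coordinates as mc
def auto(xb,yb=1):
  g=cv2.cvtColor(grab_frame("top"),cv2.COLOR_BGR2GRAY).astype(np.float32)
  D=np.minimum(cv2.GaussianBlur(g,(0,0),1.2)-cv2.GaussianBlur(g,(0,0),2.5),25)
  def f(q):
    c,s=np.cos(q[2]),np.sin(q[2]);U=np.array([px("top",c2w(q[0]+c*a-s*b,q[1]+s*a+c*b,133)) for a,b in((24,40),(-24,40),(-24,-40),(24,-40))])
    return -mc(D,U.T[::-1],order=1).sum()
  r=min((minimize(f,[xb+i,yb+j,t],method="Nelder-Mead",options=dict(initial_simplex=[[xb+i,yb+j,t],[xb+i+3,yb+j,t],[xb+i,yb+j+3,t],[xb+i,yb+j,t+.03]])) for i in(-5,0,5) for j in(-4,0,4) for t in(-.05,0,.05)),key=lambda r:r.fun)
  print("bat in cradle",r.x.round(3),"score",r.fun.round(1))
E
python3 - <<'E'
from auto import *
rep(); auto(-65)
E
```

```text
t 6.25 tcp cradle -103.9 -2.5 17.1 F [-0.3  0.9 -0.2] open 50.2 q [ 1.04  0.75  1.85 -0.74  1.14  1.05]
rot err deg (tool) [0.03 0.01 0.03]Traceback (most recent call last):
  File "<stdin>", line 2, in <module>
  File "auto.py", line 11, in auto
    r=min((minimize(f,[xb+i,yb+j,t],method="Nelder-Mead",options=dict(initial_simplex=[[xb+i,yb+j,t],[xb+i+3,yb+j,t],[xb+i,yb+j+3,t],[xb+i,yb+j,t+.03]])) for i in(-5,0,5) for j in(-4,0,4) for t in(-.05,0,.05)),key=lambda r:r.fun)
  File "auto.py", line 11, in <genexpr>
    r=min((minimize(f,[xb+i,yb+j,t],method="Nelder-Mead",options=dict(initial_simplex=[[xb+i,yb+j,t],[xb+i+3,yb+j,t],[xb+i,yb+j+3,t],[xb+i,yb+j,t+.03]])) for i in(-5,0,5) for j in(-4,0,4) for t in(-.05,0,.05)),key=lambda r:r.fun)
           ~~~~~~~~^^^^^^^^^^^^^^^^^^^^^^^^^^^^^^^^^^^^^^^^^^^^^^^^^^^^^^^^^^^^^^^^^^^^^^^^^^^^^^^^^^^^^^^^^^^^^^^^^^^^^^^^^^^^^^^^^^^^^^^^^^^^^^^^^^^^^^
    res = _minimize_neldermead(fun, x0, args, callback, bounds=bounds,
                               **options)
    fsim[k] = func(sim[k])
              ~~~~^^^^^^^^
    fx = function(np.copy(x), *(wrapper_args + args))
  File "auto.py", line 9, in f
    c,s=np.cos(q[2]),np.sin(q[2]);U=np.array([px("top",c2w(q[0]+c*a-s*b,q[1]+s*a+c*b,133)) for a,b in((24,40),(-24,40),(-24,-40),(24,-40))])
                                              ~~^^^^^^^^^^^^^^^^^^^^^^^^^^^^^^^^^^^^^^^^^^
  File "h.py", line 6, in px
    c=get_calibration(cam);q=np.array(c["world_to_cam"])@np.r_[P,1];u=np.array(c["intrinsics"])@q[:3];return u[:2]/u[2]
ValueError: time passes only in moves, steps and waits
```

```bash
python3 - <<'E'
s=open("h.py").read().replace("from rig import *\n","from rig import *\nimport functools\nget_calibration=functools.cache(get_calibration)\n")
open("h.py","w").write(s)
E
python3 - <<'E'
from auto import *
rep(); auto(-65)
E
```

```text
t 6.3 tcp cradle -103.8 -2.6 17.1 F [0.2 0.1 0.5] open 50.1 q [ 1.04  0.75  1.85 -0.74  1.14  1.05]
rot err deg (tool) [0.01 0.02 0.03]
bat in cradle [-6.7094e+01 -5.9000e-02  7.0000e-03] score -100.0
```

Call:
servo_tool:
  rows:
    - [50, [-5, 0, 5], [0, 0, 0]]
    - [50, [-5, 0, 5], [0, 0, 0]]
    - [50, [-5, 0, 5], [0, 0, 0]]
    - [50, [-5, 0, 5], [0, 0, 0]]
    - [50, [-4, 0, 4], [0, 0, 0]]
    - [50, [-4, 0, 4], [0, 0, 0]]
    - [50, [-4, 0, 4], [0, 0, 0]]
    - [50, [-2, 0, 2], [0, 0, 0]]

```text
clock: 7.35
eef_pos: [441.6, 261.9, 16.9]
tcp_rot: [3.139, 0.783, 2.085]
contact_force: [-1.5, 6.8, 0.6]
opening: 0.583
```

```bash
sed -i 's/,25)$/,90)/' auto.py; python3 - <<'E'
from auto import *
rep(); auto(-18,0)
E
```

```text
t 7.35 tcp cradle -56.8 -1.1 16.9 F [-1.5  6.8  0.6] open 49.8 q [ 0.97  0.73  1.9  -0.8   1.09  1.05]
rot err deg (tool) [ 0.18 -0.12  0.01]
bat in cradle [-1.9092e+01  2.2090e+00 -6.0000e-03] score -194.9
```

Call:
servo_tool:
  rows:
    - [50, [-2, 0, 2], [0, 0, 0]]
    - [50, [-2, 0, 2], [0, 0, 0]]
    - [50, [-2, 0, 2], [0, 0, 0]]
    - [50, [-2, 0, 2], [0, 0, 0]]
    - [50, [-1, 0, 1], [0, 0, 0]]
    - [50, [0, 0, 0], [0, 0, 0]]

```text
clock: 8.15
eef_pos: [447.6, 250.2, 17.0]
tcp_rot: [3.14, 0.784, 2.085]
contact_force: [0.6, 4.2, -0.1]
opening: 0.581
```

```bash
python3 - <<'E'
from auto import *
rep(); auto(-6,1)
E
```

```text
t 8.15 tcp cradle -43.7 -1.6 17.0 F [ 0.6  4.2 -0.1] open 49.7 q [ 0.95  0.72  1.91 -0.82  1.08  1.05]
rot err deg (tool) [ 0.12 -0.06  0.03]
bat in cradle [-5.8    2.436  0.015] score -205.0
```

Call:
servo_tool:
  rows:
    - [50, [-1, 0, 1], [0, 0, 0]]
    - [50, [-1, 0, 1], [0, 0, 0]]
    - [50, [-1, 0, 1], [0, 0, 0]]
    - [50, [0, 0, 0], [0, 0, 0]]

```text
clock: 8.7
eef_pos: [449.4, 245.9, 17.0]
tcp_rot: [3.141, 0.785, 2.085]
contact_force: [-0.1, 5.3, 0.3]
opening: 0.583
```

Call:
servo_tool:
  rows:
    - [50, [-1, 0, 1], [0, 0, 0]]
    - [50, [-1, 0, 1], [0, 0, 0]]
    - [50, [0, 0, 0], [0, 0, 0]]

```text
clock: 9.07
eef_pos: [450.8, 243.8, 17.0]
tcp_rot: [3.141, 0.785, 2.085]
contact_force: [-1.3, 5.6, 0.4]
opening: 0.582
```

```bash
python3 - <<'E'
from auto import *
rep(); auto(1,1)
b=grab_frame("top");cv2.imwrite("pics/t4.png",cv2.resize(b[125:235,240:350],None,fx=5.3,fy=5.3,interpolation=cv2.INTER_CUBIC))
E
```

```text
t 9.075 tcp cradle -36.5 -2.0 17.0 F [-1.3  5.6  0.4] open 49.7 q [ 0.94  0.72  1.92 -0.83  1.07  1.05]
rot err deg (tool) [ 0.08 -0.05  0.02]
bat in cradle [0.956 2.125 0.01 ] score -192.8
```

View pics/t4.png

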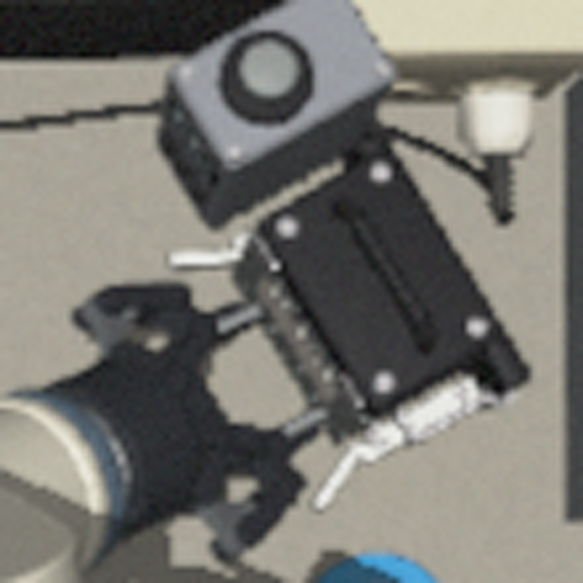

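The battery is fully between the rails and square, with its lid over the back wall. To make sure the catch snaps, I'll push in small steps until the force rises at the back wall.

Call:
servo_tool:
  rows:
    - [50, [-1, 0, 1], [0, 0, 0]]
    - [50, [0, 0, 0], [0, 0, 0]]

```text
clock: 9.43
eef_pos: [451.4, 242.6, 17.0]
tcp_rot: [3.14, 0.784, 2.085]
contact_force: [-1.4, 6.5, 0.7]
opening: 0.59
```

Call:
servo_tool:
  rows:
    - [50, [-1, 0, 1], [0, 0, 0]]
    - [50, [0, 0, 0], [0, 0, 0]]

```text
clock: 9.68
eef_pos: [452.1, 241.4, 17.0]
tcp_rot: [3.14, 0.784, 2.085]
contact_force: [-2.2, 6.9, 0.3]
opening: 0.584
```

Call:
servo_tool:
  rows:
    - [50, [-1, 0, 1], [0, 0, 0]]
    - [50, [0, 0, 0], [0, 0, 0]]

```text
clock: 9.93
eef_pos: [452.7, 240.9, 16.9]
tcp_rot: [3.139, 0.783, 2.084]
contact_force: [-5.2, 10.7, 2.7]
opening: 0.587
```

```bash
python3 - <<'E'
from auto import *
rep(); auto(3,1)
E
```

```text
t 9.925 tcp cradle -33.0 -1.8 16.9 F [-5.2 10.7  2.7] open 50.1 q [ 0.93  0.72  1.92 -0.83  1.07  1.05]
rot err deg (tool) [ 0.11 -0.12 -0.02]
bat in cradle [ 4.290e+00  1.869e+00 -4.000e-03] score -188.7
```

Force jumped to 12 N at the estimated wall position. Now I back off and check.

Call:
servo_tool:
  rows:
    - [50, [5, 0, -5], [0, 0, 0]]
    - [50, [12, 0, -12], [0, 0, 0]]
    - [50, [25, 0, -25], [0, 0, 0]]
    - [0, [0, 0, -40], [0, 0, 0]]
    - [0, [-20, 0, -40], [0, 0, 0]]
    - [0, [-20, 0, -40], [0, 0, 0]]
    - [0, [-20, 0, -40], [0, 0, 0]]
    - [0, [0, 0, 0], [0, 0, 0]]

```text
clock: 10.98
eef_pos: [388.5, 355.2, 175.2]
tcp_rot: [3.136, 0.783, 2.082]
contact_force: [-1.3, -0.5, -0.7]
opening: -0.002
```

```bash
python3 - <<'E'
from auto import *
rep(); auto(1,1)
b=grab_frame("top");a=cv2.resize(b[115:225,250:350],None,fx=5.3,fy=5.3,interpolation=cv2.INTER_CUBIC)
cv2.imwrite("pics/t5.png",a)
for t in ("key","key_top"):
  for d in boxes_of("top",t)[:2]: print(t,d["conf"],w("top",d["centre"]).round(1))
  for d in trace("top",t)[:1]:
    m=d["mask"];v,u=np.nonzero(m);print(m.sum(),u.mean(),v.mean(),onplane("top",(u.mean(),v.mean()),157).round(1))
E
```

```text
t 10.975 tcp cradle -164.2 -1.5 175.2 F [-1.3 -0.5 -0.7] open -0.2 q [ 1.12  0.53  1.75 -0.63  1.41  0.89]
rot err deg (tool) [ 0.24 -0.16 -0.09]
bat in cradle [ 4.290e+00  1.869e+00 -4.000e-03] score -219.5
key 0.49 [553.9 259.1 159.9]
key 0.43 [406.9 551.6  52.4]
102 289.52941176470586 138.0392156862745 [559.1 263.7 157. ]
key_top 0.53 [323.1 207.   13.5]
111 289.86486486486484 138.42342342342343 [558.2 262.9 157. ]
```

View pics/t5.png

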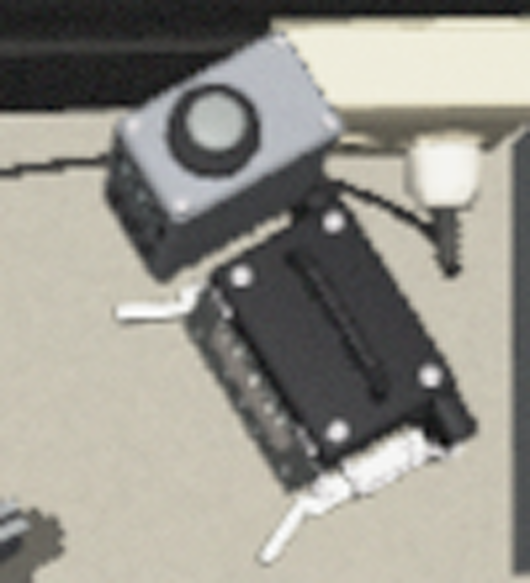

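The battery stayed in after the fingers left, sitting at the wall and square, and the catch lies flat along the right rail. The key cap is at crop (217,117), about world (560,262). Now I turn the tool upright for the key.

Call:
servo_tool:
  rows:
    - [0, [0, 0, -10], [0, 9, 0]]
    - [0, [0, 0, -10], [0, 9, 0]]
    - [0, [0, 0, -5], [0, 9, 0]]
    - [0, [0, 0, -5], [0, 9, 0]]
    - [0, [0, 0, 0], [0, 9, 0]]
    - [0, [0, 0, 0], [0, 0, 0]]

```text
clock: 12.02
eef_pos: [381.3, 365.2, 196.7]
tcp_rot: [-3.141, 0.0, 2.081]
contact_force: [-0.1, -0.1, -0.7]
opening: 0.001
```

```bash
python3 - <<'E'
from st import *
rep(); s,R=st(); print(s["eef_pos"],(R.T@(np.array([560,262.3,185])-s["eef_pos"])).round(1))
E
```

```text
t 12.025 tcp cradle -176.3 -2.8 196.7 F [-0.1 -0.1 -0.7] open 0.1 q [0.76 0.24 1.87 0.   1.03 0.25]
rot err deg (tool) [ -0.14 -45.    -0.19]
[381.32392683 365.16020635 196.67445579] [-177.   105.7   11.6]
```

Call:
servo_tool:
  rows:
    - [0, [-35.4, 21.1, 0], [0, 0, 0]]
    - [0, [-35.4, 21.1, 0], [0, 0, 0]]
    - [0, [-35.4, 21.1, 0], [0, 0, 0]]
    - [0, [-35.4, 21.1, 0], [0, 0, 0]]
    - [0, [-35.4, 21.1, 0], [0, 0, 0]]
    - [0, [0, 0, 11], [0, 0, 0]]
    - [0, [0, 0, 0], [0, 0, 0]]

```text
clock: 12.9
eef_pos: [557.7, 265.2, 183.8]
tcp_rot: [-3.137, 0.001, 2.085]
contact_force: [-0.2, 0.2, 0.5]
opening: -0.0
```

```bash
python3 - <<'E'
from st import *
rep(); s,R=st(); print((R.T@(np.array([560,262.3,157])-s["eef_pos"])).round(1))
b=grab_frame("scene");cv2.imwrite("pics/s5.png",cv2.resize(b[70:230,200:380],None,fx=3.7,fy=3.7,interpolation=cv2.INTER_CUBIC))
E
```

```text
t 12.9 tcp cradle -2.6 101.6 183.8 F [-0.2  0.2  0.5] open -0.0 q [ 0.44  0.39  1.69 -0.    1.06 -0.07]
rot err deg (tool) [ -0.24 -44.95   0.15]
[-3.7  0.7 26.8]
```

View pics/s5.png

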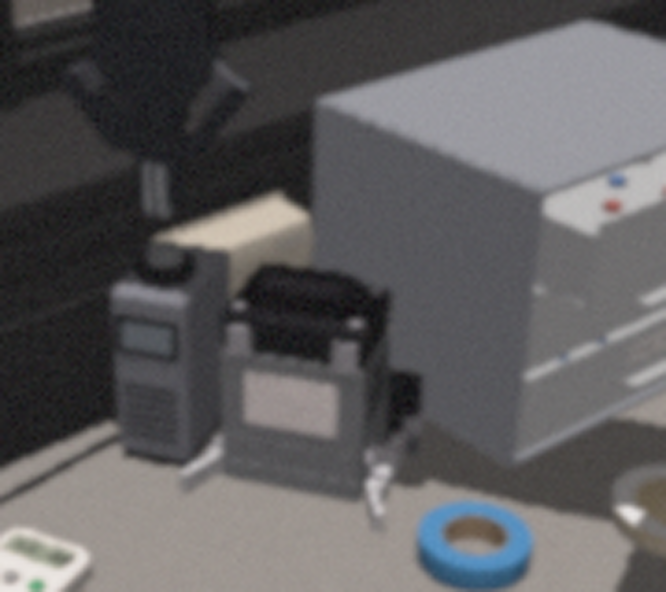

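The closed fingertips at (155,215) hang just above the key at (165,258). I shift 4 mm forward and press down in small steps.

Call:
servo_tool:
  rows:
    - [0, [-4, 0.5, 5], [0, 0, 0]]
    - [0, [0, 0, 8], [0, 0, 0]]
    - [0, [0, 0, 8], [0, 0, 0]]
    - [0, [0, 0, 4], [0, 0, 0]]
    - [0, [0, 0, 2], [0, 0, 0]]
    - [0, [0, 0, 0], [0, 0, 0]]

```text
clock: 13.7
eef_pos: [561.8, 261.9, 158.9]
tcp_rot: [-3.142, -0.0, 2.085]
contact_force: [0.2, 0.2, -0.5]
opening: -0.001
```

Call:
servo_tool:
  rows:
    - [0, [0, 0, 2], [0, 0, 0]]
    - [0, [0, 0, 2], [0, 0, 0]]
    - [0, [0, 0, 0], [0, 0, 0]]

```text
clock: 14.08
eef_pos: [562.1, 262.0, 155.1]
tcp_rot: [3.141, 0.0, 2.085]
contact_force: [0.0, -0.6, 1.7]
opening: 0.002
```

Call:
servo_tool:
  rows:
    - [0, [0, 0, 1.5], [0, 0, 0]]
    - [0, [0, 0, 0], [0, 0, 0]]

```text
clock: 14.32
eef_pos: [562.0, 262.1, 153.6]
tcp_rot: [3.141, 0.0, 2.085]
contact_force: [1.1, 0.8, 3.0]
opening: 0.004
```

Call:
servo_tool:
  rows:
    - [0, [0, 0, 1.5], [0, 0, 0]]
    - [0, [0, 0, 0], [0, 0, 0]]

```text
clock: 14.58
eef_pos: [562.0, 262.1, 152.0]
tcp_rot: [3.141, 0.0, 2.085]
contact_force: [0.7, -0.3, 3.0]
opening: -0.0
```

Call:
servo_tool:
  rows:
    - [0, [0, 0, 1.2], [0, 0, 0]]
    - [0, [0, 0, 0], [0, 0, 0]]

```text
clock: 14.82
eef_pos: [562.0, 262.0, 151.1]
tcp_rot: [3.141, 0.0, 2.085]
contact_force: [0.1, 0.4, 6.1]
opening: 0.002
```

Call:
servo_tool:
  rows:
    - [0, [0, 0, 1.2], [0, 0, 0]]
    - [0, [0, 0, 0], [0, 0, 0]]

```text
clock: 15.08
eef_pos: [562.1, 262.1, 150.9]
tcp_rot: [3.141, 0.0, 2.085]
contact_force: [-2.0, -2.5, 13.4]
opening: -0.002
```

The key has bottomed: force rose to 13 N with no further travel at z = 151. I release it and lift away.

Call:
servo_tool:
  rows:
    - [0, [0, 0, 0], [0, 0, 0]]
    - [0, [0, 0, -5], [0, 0, 0]]
    - [0, [0, 0, -10], [0, 0, 0]]
    - [0, [0, 0, -30], [0, 0, 0]]
    - [0, [0, 0, -30], [0, 0, 0]]
    - [0, [30, 30, 0], [0, 0, 0]]
    - [0, [30, 30, 0], [0, 0, 0]]
    - [0, [0, 0, 0], [0, 0, 0]]

```text
clock: 16.08
eef_pos: [584.3, 345.9, 224.2]
tcp_rot: [-3.141, -0.001, 2.087]
contact_force: [0.3, -0.0, -0.1]
opening: -0.003
```

Call:
servo_tool:
  rows:
    - [0, [40, 0, 0], [0, 0, 0]]
    - [0, [40, 0, 0], [0, 0, 0]]
    - [0, [40, 0, 0], [0, 0, 0]]
    - [0, [0, 0, 0], [0, 0, 0]]

```text
clock: 16.58
eef_pos: [523.6, 449.2, 224.2]
tcp_rot: [-3.14, -0.0, 2.088]
contact_force: [-0.2, -0.5, 0.1]
opening: 0.001
```

```bash
python3 - <<'E'
from auto import *
rep(); auto(3,1)
b=grab_frame("top");a=cv2.resize(b[115:225,250:350],None,fx=5.3,fy=5.3,interpolation=cv2.INTER_CUBIC)
cv2.imwrite("pics/t6.png",a)
for t in("timer","tape_roll","bottle_small","cryo_box","catch"):
  print(t,[(round(d["conf"],2),w("top",d["centre"]).round().tolist()) for d in boxes_of("top",t)[:2]])
E
```

```text
t 16.575 tcp cradle -179.6 162.3 224.2 F [-0.2 -0.5  0.1] open 0.1 q [0.71 0.46 1.49 0.   1.2  0.19]
rot err deg (tool) [-1.0e-02 -4.5e+01  2.2e-01]
bat in cradle [ 7.491e+00 -3.698e+00 -6.000e-03] score -1.0
timer []
tape_roll []
bottle_small []
cryo_box [(0.77, [404.0, 553.0, 53.0])]
catch []
```

View pics/t6.png

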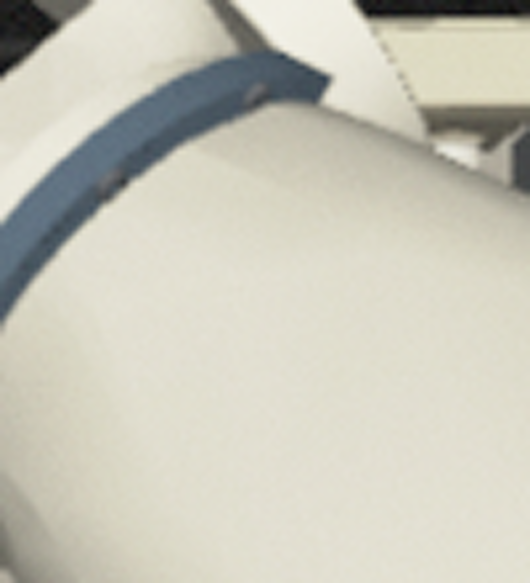

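The arm hides the cradle, so I move it back towards the start and take the last look.

Call:
servo_tool:
  rows:
    - [0, [35, -26, 0], [0, 0, 0]]
    - [0, [35, -26, 0], [0, 0, 0]]
    - [0, [35, -26, 0], [0, 0, 0]]
    - [0, [35, -26, 0], [0, 0, 0]]
    - [0, [35, -26, 0], [0, 0, 0]]
    - [0, [35, -26, 0], [0, 0, 0]]
    - [0, [0, 0, 0], [0, 0, 0]]

```text
clock: 17.8
eef_pos: [284.4, 554.8, 224.7]
tcp_rot: [-3.141, -0.0, 2.088]
contact_force: [0.3, -0.1, 0.5]
opening: 0.0
```

```bash
python3 - <<'E'
from auto import *
rep(); auto(3,1)
b=grab_frame("top");s=grab_frame("scene")
a=cv2.resize(b[120:220,260:345],(425,500),interpolation=cv2.INTER_CUBIC);c=cv2.resize(s[125:210,225:300],(370,500),interpolation=cv2.INTER_CUBIC)
cv2.imwrite("pics/f.png",np.hstack([a,c]))
for t in("timer","tape_roll","bottle_small","cryo_box","catch"):
  print(t,[(round(d["conf"],2),w("top",d["centre"]).round().tolist()) for d in boxes_of("top",t)[:2]])
E
```

```text
t 17.8 tcp cradle -389.2 6.0 224.7 F [ 0.3 -0.1  0.5] open 0.0 q [1.09 0.36 1.64 0.   1.14 0.58]
rot err deg (tool) [  0.05 -45.02   0.18]
bat in cradle [ 4.290e+00  1.869e+00 -4.000e-03] score -194.5
timer [(0.77, [489.0, 436.0, 17.0]), (0.17, [423.0, 181.0, 30.0])]
tape_roll [(0.65, [324.0, 206.0, 17.0])]
bottle_small [(0.78, [537.0, 486.0, 59.0]), (0.18, [470.0, 221.0, 131.0])]
cryo_box []
catch [(0.63, [535.0, 486.0, 58.0]), (0.38, [419.0, 178.0, 30.0])]
```

View pics/f.png

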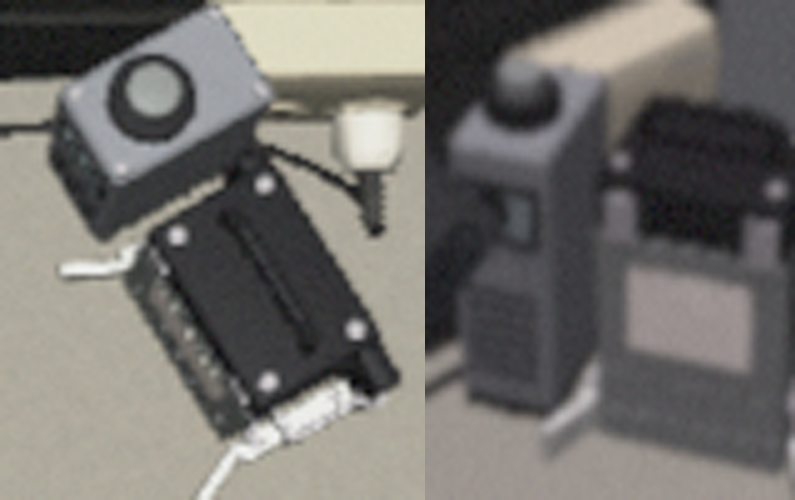

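The battery is seated and square, the catch lies along the rail and the key is up. The timer, tape roll and bottle haven't moved.

```bash
python3 -c "
from rig import *
print(sign_off())"
```

```text
the job is handed in; nothing more can be done
None
```

I pushed the battery into its bay with two fingertips, contact about 25 mm up, until the force rose to 12 N at the back wall. After backing off, I pressed the key and lifted away. It bottomed out at 13 N after about 6 mm of travel. The job was handed in at about 18 s on the clock, and `sign_off` reported no verdict.

**Battery:** it stands square (0.004 rad), about 4 mm past the cradle origin and 2 mm left of the centre line. The estimate was the same before and after the key press. It depends on my cradle fit, which is only good to about 2 mm.

**Catch:** I could not measure its angle. That it is closed is inferred from the battery being pushed past the snap point, staying put after release, and the catch lying flat along the rail in the top view.

**Key:** it looks fully up in both final pictures.

**Bystanders:** the timer, tape roll and bottle are where they started, within the network's error. The cryo box was not reported in the final frame; the frame before it put the box within about 8 mm of its start (mostly hidden or noisy).

**Robot:** it ended clear of everything, with contact force near zero.

**Disagreements:** one mid-push reading and one taken with the arm blocking the camera gave nonsense poses, which I discarded. The networks also mislabelled the catch and key a few times; I used the picture instead.

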